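# Register a bar blank on the vacuum plate and set its needle valve two turns open

## Task

Get the vacuum plate ready before I start the pump: push the wooden bar blank fully home against all three stop pins, the two along its long side and the one at its end. Then turn the valve's handwheel clockwise until it seats at its stop, back it off exactly two full turns, and finish still gripping the handwheel's handle there so the setting cannot creep. The blank must stay home, and leave the chisels, tea glass, wax tin and pencil round the plate where they lie.

Things in the scene. Friction and masses are not known exactly. Their poses are not given: they have to be found in the camera images.
- fixture: Bolted-down vacuum plate, aluminium, 170 (x) x 320 (y) x 20 mm; 44 mm high manifold with a dial gauge (top 83 mm) and a brass handwheel valve at its +y end. Origin: centre of its underside; +x away from the robot, +y to its left, yaw within 0.15 rad. Steel stop pins, 12 mm diameter, 11 mm above the plate, at (68,-25) and (68,75) mm for the blank's long side, (32,138) for its end.
- blank: Loose wooden bar blank flat on the plate, 60 (x) x 190 (y) x 18 mm, about 110 g, pencil lines on top. Origin: centre of its underside. Starts 24 to 44 mm short of home in fixture x, 15 to 40 mm in fixture y, turned up to 0.2 rad from the fixture. Slides with ordinary wood-on-metal friction. Either end may face the end pin.
- blank_home (a point): Point fixed on the plate's top face, at (32, 37, 20) mm of the fixture, axes as the fixture's: the blank's origin lies here, squared to the fixture, when it touches all three pins.
- wheel_centre (a point): Point on the valve's vertical axis, at (0, 255) mm of the fixture, at mid-height of the handwheel's rim, 101 mm above the bench; fixed. Rim 98 mm across, 10 mm thick; a thin stem stands out of its hub, its top 109 mm above the bench when closed and 2 mm higher per turn open.
- valve_wheel (a joint): Handwheel angle, rad: 0 = closed, seated at a hard stop; grows anticlockwise seen from above (opening), up to 18.85 (three turns) at the open stop. Starts 0.5 to 1.2 turns open. Two turns open is 12.566. Stiff (about 0.05 N m, 1 to 2 N at the handle); stays where it is left.
- wheel_handle: Upright black crank handle on the rim, 18 mm diameter, 52 mm long, revolving freely on its spindle, so it can be held from above and carried round without turning the gripper. Axis vertical, 44 mm from the valve axis, 108 to 160 mm above the bench. Origin: on its axis at the rim's mid-height. At wheel angle 0 it lies to the fixture's +x of the valve axis.
- handle_grip (a point): Point on the handle's axis 37 mm above the rim's mid-height (138 mm above the bench), where it is best gripped.
- tea_glass: Glass tumbler, 85 mm diameter, 90 mm high, on the bench to the right of the plate; leave it. Origin: centre of its underside.
- chisel_08: Carving gouge, 41 x 198 x 31 mm, on the bench along the plate's near side; leave it. Origin: centre of its underside.
- chisel_03: Carving gouge, 110 x 172 x 24 mm, on the bench near the plate's right end; leave it. Origin: centre of its underside.
- wax_tin: Open round tin of wax, 61 mm diameter, 18 mm high, on the bench behind the plate; leave it. Origin: centre of its underside.
- pencil: Pencil, 112 mm long, 6 mm thick, on the bench behind the plate; leave it. Origin: centre of its underside.

How it is judged:
On the way, in this order (a step that is already met when the one before it is completed fails the run):
1. the blank is home against all three pins (x of blank in the frame of blank_home between -0.002 and 0.002 m and y of blank in the frame of blank_home between -0.002 and 0.002 m and z of blank in the frame of blank_home below 0.002 m and angle between the y axis of blank and the y axis of fixture, either way round below 0.025 rad and angle between blank's own z axis and vertical below 0.03 rad), for 0.2 s.
2. the valve is seated at its closed stop, with the blank still home (all of step 1 and value of joint valve_wheel below 0.1 rad), for 0.1 s.
At the end, for the whole second after the job is handed in: After seating (within 0.1 rad of the stop) the valve is 12.566 rad open within 0.26 and still, the fingers grip its handle with over 3 N, and the blank lies flat and at rest within 2 mm of home in each direction and 0.025 rad of square (all of step 1 and value of joint valve_wheel between 12.306 and 12.826 rad and velocity of joint valve_wheel between -0.1 and 0.1 rad/s and contact force between the fingers and wheel_handle above 3 N and linear speed of blank below 0.01 m/s); the arm keeps its last pose, push and grip.
It fails at once if a chisel, the tea glass, the wax tin or the pencil is shoved more than 30 mm (distance of any of chisel_08, chisel_03, tea_glass, wax_tin, pencil from where it was at the start of the episode above 0.03 m).
It also fails if it takes over 72 s, if anything falls off the work surface, if the arm or the gripper's body presses on something with over 40 N, if the wrist force passes 120 N, or if a joint passes its speed limit or range.

## Robot

A 6-joint arm with a two-finger parallel gripper is mounted at the origin on a cart in front of the work surface, level with it; the furniture and walls round the work are solid. World frame = base frame: x ahead of the robot, y to its left, z up, the work surface at z = 0. Lengths are in m, angles in rad, forces in N, time in s.
With the tool pointing down it reaches from about 0.35 to 0.725 m from the base axis. Payload 4.3 kg.
Tool frame: the origin (TCP) lies on the centre line of the jaws, within the pads' length; the fingertips stand 19 mm ahead of it and the grasp point (between the pads) is the TCP; z points along the fingers, y is the direction in which the jaws open and shut (so a half turn about z gives the same grasp; the last joint's range is limited). The gripper opens to 85 mm and grips with 20 to 120 N. Pads are 22 mm wide; open, the fingers measure 114 mm over their backs; the gripper's body (76 mm by 85 mm) begins 54 mm behind the grasp point. The pads swing forward as they close: fully open they stand 13 mm farther back than shut.
Start: joints at [1.125, 0.377, 0.081, 1.274, 0, 1.46], TCP at [0.189, 0.543, 0.25] pointing down, gripper open.
Joint ranges: [-2.72, 2.72], [-0.84, 1.66], [-1.02, 1.22], [-1.77, 2.12], [-1.37, 1.28], [-3.14, 3.14]. Speed limits (rad/s): [2.57, 2.57, 3.14, 3.14, 3.14, 3.14].

## Interface

Orientations are given as [roll, pitch, yaw] about the fixed x, y, z axes, in that order (R = Rz(yaw) Ry(pitch) Rx(roll)).
In Python, from workcell import arm gives the robot as it stands.
- The arm moves only by the tool move_arm, never from a script. Its arguments are lists of equal length, an entry for each row: "fingers": the finger opening in cm, from 0 to 8.54; "offset": the shift along the tool's x, y, z in cm, a list of three; "rot": the turn, a rotation vector about the tool's x, y, z in degrees, a list of three. In form: {"fingers": [fingers, ...], "offset": [[dx, dy, dz], ...], "rot": [[rx, ry, rz], ...]}. A call has 1 to 12 rows; each row is the pose to reach, as a shift and turn from the pose commanded when the call began, along the tool's axes at that moment; what a row does not reach only later rows make up. A row lasts 1/10 s, in which the tool goes at most 50 mm and 8.59 degrees, less where a joint would pass 70% of its speed; a pose out of reach is approached as far as the arm can. A call with a gripper value outside its range is refused whole. The fingers move at their own pace and stop on an object; the grip force is fixed at half the most. Time passes only in rows, so rows that repeat a pose let the fingers close. It gives the time, the measured TCP pose, the force and the opening at its end, in the units of the state.
- arm.state(): the state, without advancing time (a new reading comes with each control period).
- arm.snapshot(name): name is "side" or "top"; returns a dict with "frame" (400x640x3 uint8, red, green, blue), "intrinsics" (3x3 intrinsics, pixels), "rvec" (rotation vector, rad) and "tvec" (3), from world to camera coordinates, as OpenCV has them. Camera axes: x right, y down, z forward; pixel columns grow to the right and rows downward; lengths in m; the calibration is good to about 2 mm. A picture is of the moment at which its call begins. There is no depth.
- arm.close_job(): hands the job in, once; it reports no verdict.
The state is a dict: "time": time; "joint_pos": joint angles; "joint_velocities": joint speeds; "effort": joint torques, N m; "tool_pos": TCP position; "ee_rot": TCP orientation; "wrist_force": force on the tool from outside, world axes, zero at the start; "wrist_torque": the same for the moment, N m; "width": finger opening in m.
Only numpy, scipy, OpenCV 4.12 (cv2) and the standard library are available. Lean on these libraries where they do the work, as an engineer would, in place of code of your own. Each camera call takes 0.05 s, during which the arm holds its last target.

## Working session

There is one attempt and no reset: what is moved stays moved. The work goes in short steps, Python scripts to look and compute and a tool call to move; the robot and the scene stay as the last step left them, time stands still between calls to the robot, and variables do not carry over. Pictures are saved under pics/ and viewed, and the job is handed in when it is done.

Besides the shell and the picture viewer there is one more tool, called after "Emit:" in YAML: its name, and indented under it one key for each argument. move_arm: Moves the arm, as the interface text tells. Its arguments: {"type":"object","properties":{"fingers":{"type":"array"},"offset":{"type":"array"},"rot":{"type":"array"}},"required":["fingers","offset","rot"]}

```bash
ls; mkdir -p pics; cat > h.py <<'E'
import numpy as np, cv2, pickle
from workcell import arm
def snap(name,out):
    s=arm.snapshot(name); pickle.dump({k:np.asarray(v) for k,v in s.items()},open(f'pics/{out}.pkl','wb'))
    cv2.imwrite(f'pics/{out}.png',cv2.cvtColor(np.asarray(s['frame']),cv2.COLOR_RGB2BGR)); return s
def load(o): return pickle.load(open(f'pics/{o}.pkl','rb'))
def crop(o,x0,y0,x1,y1,k,out):
    im=cv2.imread(f'pics/{o}.png')[y0:y1,x0:x1]
    cv2.imwrite(f'pics/{out}.png',cv2.resize(im,None,fx=k,fy=k,interpolation=cv2.INTER_CUBIC))
def ray(s,u,v,z):
    R=cv2.Rodrigues(np.array(s['rvec'],float))[0];t=np.array(s['tvec'],float).ravel()
    K=np.array(s['intrinsics']); d=R.T@np.linalg.solve(K,[u,v,1.]);c=-R.T@t
    return c+d*(z-c[2])/d[2]
def proj(s,P):
    return cv2.projectPoints(np.array(P,float).reshape(-1,3),np.array(s['rvec'],float),np.array(s['tvec'],float),np.array(s['intrinsics'],float),None)[0].reshape(-1,2)
E
python3 - <<'E'
from h import *
for n in('top','side'):
    s=snap(n,n+'0'); R=cv2.Rodrigues(np.array(s['rvec'],float))[0];print(n,-R.T@np.ravel(s['tvec']),R[2],s['intrinsics'])
print(arm.state())
E
```

```text
pics
top [ 0.39328769 -0.0475769   1.05226296] [ 0.16522719 -0.02443156 -0.98595288] [[446.95194724   0.         317.51782797]
 [  0.         446.95194724 199.43642679]
 [  0.           0.           1.        ]]
side [ 0.60861494 -0.91728942  0.83420876] [-0.03466613  0.7713398  -0.6354787 ] [[417.37452325   0.         316.059318  ]
 [  0.         417.37452325 203.47312045]
 [  0.           0.           1.        ]]
{'time': 0.1, 'joint_pos': array([ 1.12469483e+00,  3.78027061e-01,  7.97683502e-02,  1.27440755e+00,
       -5.54236865e-06,  1.46049697e+00]), 'joint_velocities': array([-0.00165587, -0.00061659,  0.00134009, -0.0024581 , -0.00038825,
       -0.00188185]), 'effort': array([ 1.90807164e-04, -4.64695394e+01,  2.70581889e+01,  1.20830949e-02,
       -2.44501452e-04, -7.29646700e-06]), 'tool_pos': array([0.18923271, 0.54238269, 0.24943655]), 'ee_rot': array([-3.13973348e+00, -2.00325387e-04,  2.80579033e+00]), 'wrist_force': array([ 0.07896366, -0.14354738,  0.81236553]), 'wrist_torque': array([0.00263316, 0.01116877, 0.04905716]), 'width': 0.08519147399946468}
```

```bash
ls -la . pics
```

```text
.:
total 16
drwxr-xr-x  3 agent agent 4096 Dec  7 14:38 .
drwxr-xr-x 23 root  root  4096 Dec  7 14:37 ..
-rw-r--r--  1 agent agent  910 Dec  7 14:38 h.py
drwxr-xr-x  2 agent agent 4096 Dec  7 14:38 pics

pics:
total 2240
drwxr-xr-x 2 agent agent   4096 Dec  7 14:38 .
drwxr-xr-x 3 agent agent   4096 Dec  7 14:38 ..
-rw-r--r-- 1 agent agent 768453 Dec  7 14:38 side0.pkl
-rw-r--r-- 1 agent agent 373170 Dec  7 14:38 side0.png
-rw-r--r-- 1 agent agent 768453 Dec  7 14:38 top0.pkl
-rw-r--r-- 1 agent agent 367756 Dec  7 14:38 top0.png
```

View pics/top0.png

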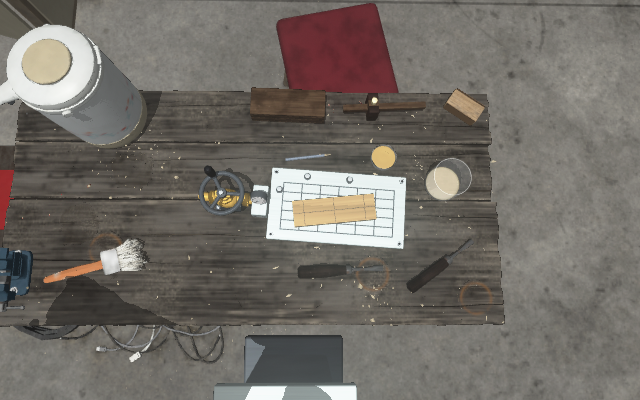

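View pics/side0.png

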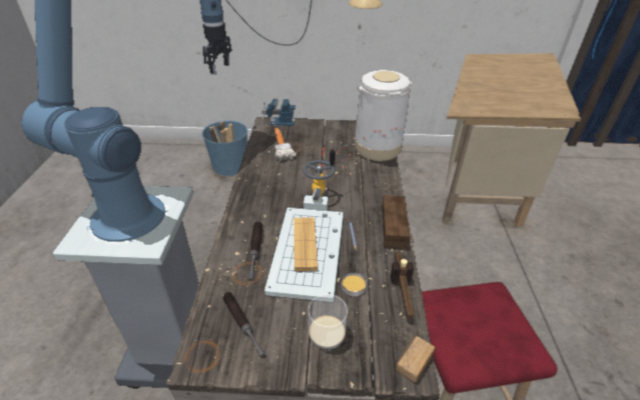

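```bash
python3 - <<'E'
from h import *
for n in('top0','side0'):
    s=load(n); print(n,proj(s,[[0.189,0.543,0.25],[0,0,0],[.5,0,0],[.5,.2,0],[.6,0,0]]))
crop('top0',190,140,430,260,3.3,'t0c'); crop('side0',250,150,370,310,3.7,'s0c')
E
```

```text
top0 [[-49.86878185 398.60630583]
 [283.39788509 457.77223734]
 [286.26682833 228.40071065]
 [200.93817842 228.10764361]
 [286.78747855 186.77481343]]
side0 [[219.6053542   67.97064155]
 [127.9980382  216.59811062]
 [293.25828908 223.00776465]
 [298.78707744 182.90396077]
 [326.86566462 224.31123387]]
```

View pics/t0c.png

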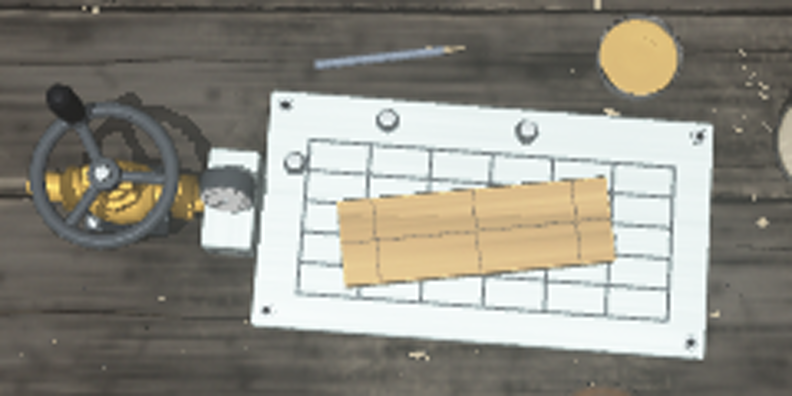

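View pics/s0c.png

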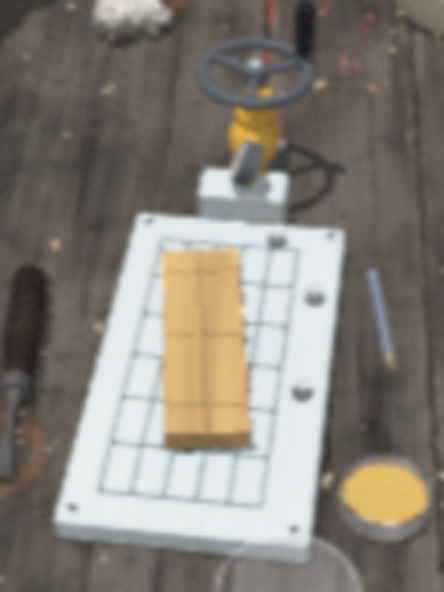

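```bash
cat > fit.py <<'E'
from h import *
from scipy.optimize import least_squares
T=load('top0');S=load('side0')
ct=lambda p:np.array(p)/3.3+[190,140]
cs=lambda p:np.array(p)/3.7+[250,150]
fx=[[85,160,20],[85,-160,20],[-85,-160,20],[-85,160,20],[68,75,31],[68,-25,31],[32,138,31]]
ft=ct([[272,92],[713,124],[704,358],[250,326],[389,117],[527,128],[295,160]])
fs=cs([[345,230],[312,545],[55,523],[137,213],[315,294],[303,389],[277,238]])
bx=[[30,95,18],[30,-95,18],[-30,-95,18],[-30,95,18]]
bt=ct([[337,202],[606,177],[615,260],[348,286]])
bs=cs([[240,250],[249,430],[166,434],[162,253]])
def tr(p,X,z=0):
    X=np.array(X)/1000.;c,s=np.cos(p[2]),np.sin(p[2])
    return np.c_[p[0]+c*X[:,0]-s*X[:,1],p[1]+s*X[:,0]+c*X[:,1],X[:,2]+z]
if __name__=='__main__':
  for nm,obs in(('top',[(T,ft,bt)]),('side',[(S,fs,bs)]),('both',[(T,ft,bt),(S,fs,bs)])):
    r=least_squares(lambda p:np.concatenate([(proj(c,tr(p,fx))-f).ravel() for c,f,b in obs]),[.5,0,0]); F=r.x
    q=least_squares(lambda p:np.concatenate([(proj(c,tr(p,bx,.02))-b).ravel() for c,f,b in obs]),[.5,0,0]);B=q.x
    d=B[:2]-F[:2];c,s=np.cos(F[2]),np.sin(F[2])
    print(nm,F.round(4),B.round(4),'res',np.abs(r.fun).max().round(2),np.abs(q.fun).max().round(2),'blank in fix',(c*d[0]+s*d[1]).round(4),(-s*d[0]+c*d[1]).round(4),(B[2]-F[2]).round(3))
    print(r.fun.reshape(-1,2).round(2).tolist())
    w=tr(F,[[0,255,101]])[0];print('wheel',w)
    for cc,im in((T,'top0'),(S,'side0')):print(im,proj(cc,[w]))
    print('top stem',proj(T,tr(F,[[0,255,110.6]])),proj(S,tr(F,[[0,255,110.6]])))
    a=np.arange(0,6.3,.3)
    # handle: top at z=160 angle
    hp=ct([[62,97]])[0]
    P=ray(T,*hp,.135); print('handle ang',np.arctan2(*(P-w)[1::-1])-F[2],np.linalg.norm((P-w)[:2]))
E
python3 fit.py
```

```text
top [ 0.5474 -0.1192 -0.07  ] [ 0.5389 -0.1118  0.1014] res 0.83 0.97 blank in fix -0.009 0.0067 0.171
[[-0.38, -0.83], [0.55, -0.42], [0.51, 0.4], [-0.2, 0.01], [-0.51, 0.28], [0.3, 0.13], [-0.25, 0.33]]
wheel [0.56524158 0.13521811 0.101     ]
top0 [[221.65810848 193.20773826]]
side0 [[317.626931   169.78778265]]
top stem [[220.81771243 192.40177339]] [[317.65513937 167.19655248]]
handle ang 0.5322330095175694 0.04953113261645936
side [ 0.5517 -0.1208 -0.0677] [ 0.5437 -0.111   0.0969] res 1.36 0.68 blank in fix -0.0087 0.0093 0.165
[[-0.08, 0.38], [-0.2, 1.36], [-0.19, 0.36], [0.07, 0.38], [0.16, -0.89], [0.28, -0.93], [0.01, -1.26]]
wheel [0.56895611 0.13361469 0.101     ]
top0 [[222.46906138 191.51450681]]
side0 [[318.81388777 170.12896655]]
top stem [[221.63729514 190.69227761]] [[318.84781997 167.53659075]]
handle ang 0.5957203571038684 0.04702313963050509
both [ 0.5493 -0.1196 -0.068 ] [ 0.5409 -0.1115  0.101 ] res 1.54 1.53 blank in fix -0.0089 0.0075 0.169
[[-0.25, -1.47], [0.66, -1.33], [0.77, -0.54], [0.09, -0.66], [-0.37, -0.45], [0.44, -0.67], [-0.07, -0.35], [-0.87, 0.1], [-1.22, 0.93], [-1.13, -0.07], [-0.67, 0.1], [-0.69, -1.19], [-0.64, -1.28], [-0.79, -1.54]]
wheel [0.56661227 0.13477325 0.101     ]
top0 [[221.88894605 192.58228938]]
side0 [[318.06686305 169.88617154]]
top stem [[221.05105297 191.7703109 ]] [[318.09718872 167.29461763]]
handle ang 0.5510668990692029 0.048513159868821334
```

```bash
cat >> h.py <<'E'
F=np.array([.5493,-.1196,-.068])
def fw(x,y): # fixture mm -> world
    c,s=np.cos(F[2]),np.sin(F[2]);x,y=x/1e3,y/1e3
    return np.array([F[0]+c*x-s*y,F[1]+s*x+c*y])
def wf(P):
    c,s=np.cos(F[2]),np.sin(F[2]);d=np.array(P[:2])-F[:2]
    return np.array([c*d[0]+s*d[1],-s*d[0]+c*d[1]])*1e3
def off(cur,yaw,tgt):
    d=np.array(tgt)-np.array(cur);c,s=np.cos(yaw),np.sin(yaw)
    return (100*np.array([c*d[0]+s*d[1],s*d[0]-c*d[1],-d[2]])).round(2)
def st():
    s=arm.state();print('t',s['time'],'pos',np.round(s['tool_pos'],4),'fix',wf(s['tool_pos']).round(1),'rot',np.round(s['ee_rot'],3),'F',np.round(s['wrist_force'],1),'w',round(s['width'],4))
    return s
E
python3 - <<'E'
from h import *
g=fw(-70,35);print(g)
print(off([.189,.543,.25],2.8066,[*g,.20]), np.degrees(2.8066-(np.pi-.068)))
E
```

```text
[ 0.48183994 -0.07992456]
[-48.14 -49.2    5.  ] -15.297552211693551
```

Emit:
move_arm:
  fingers: [0,0,0,0,0,0,0,0,0,0,0,0]
  offset:
    - [-2,-2,0]
    - [-4.5,-4.6,0]
    - [-8,-8,0]
    - [-11.5,-11.5,0]
    - [-15,-15,0]
    - [-18.5,-18.5,0]
    - [-22,-22,0]
    - [-25.5,-25.5,0]
    - [-29,-29,0]
    - [-32,-32.5,0]
    - [-35,-35.5,0]
    - [-36,-37,0]
  rot:
    - [0,0,-2]
    - [0,0,-4]
    - [0,0,-6]
    - [0,0,-8]
    - [0,0,-10]
    - [0,0,-12]
    - [0,0,-14]
    - [0,0,-15.3]
    - [0,0,-15.3]
    - [0,0,-15.3]
    - [0,0,-15.3]
    - [0,0,-15.3]

```text
time: 1.3
tool_pos: [0.4086, 0.072, 0.25]
ee_rot: [-3.141, 0.001, 3.069]
wrist_force: [-1.4, 0.1, 0.6]
width: -0.0001
```

```bash
python3 - <<'E'
from h import *
s=st(); print(off(s['tool_pos'],np.pi-.068,[*fw(-70,35),.07]),np.pi-.068)
E
```

```text
t 1.3 pos [0.4086 0.072  0.25  ] fix [-153.3  181.6] rot [-3.141e+00  1.000e-03  3.069e+00] F [-1.4  0.1  0.6] w -0.0001
[ -8.33 -14.66  18.  ] 3.073592653589793
```

Emit:
move_arm:
  fingers: [0,0,0,0,0,0,0,0,0,0]
  offset:
    - [-2,-3.5,0]
    - [-4,-7,1]
    - [-6.3,-11,4]
    - [-8.3,-14.6,8]
    - [-8.3,-14.6,12]
    - [-8.3,-14.6,15]
    - [-8.3,-14.6,17]
    - [-8.3,-14.6,18]
    - [-8.3,-14.6,18]
    - [-8.3,-14.6,18]
  rot:
    - [0,0,0]
    - [0,0,0]
    - [0,0,0]
    - [0,0,0]
    - [0,0,0]
    - [0,0,0]
    - [0,0,0]
    - [0,0,0]
    - [0,0,0]
    - [0,0,0]

```text
time: 2.3
tool_pos: [0.4808, -0.0764, 0.071]
ee_rot: [-3.141, 0.001, 3.073]
wrist_force: [0.1, -0.9, 1.0]
width: 0.0001
```

```bash
python3 - <<'E'
from h import *
s=st(); snap('side','side1'); snap('top','top1')
S=load('side1');print(proj(S,[s['tool_pos'],s['tool_pos']-[0,0,.019]]))
crop('side1',220,120,370,310,3.1,'s1c');crop('top1',190,120,430,300,3.3,'t1c')
E
```

```text
t 2.3 pos [ 0.4808 -0.0764  0.071 ] fix [-71.3  38.4] rot [-3.141e+00  1.000e-03  3.073e+00] F [ 0.1 -0.9  1. ] w 0.0001
[[282.91357287 222.18485509]
 [283.21620611 227.31219412]]
```

View pics/s1c.png

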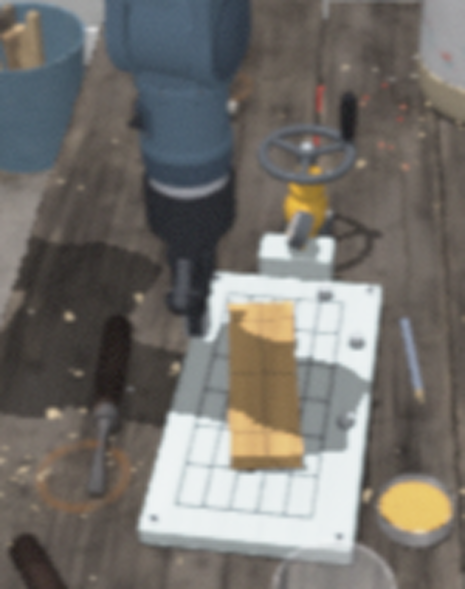

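View pics/t1c.png

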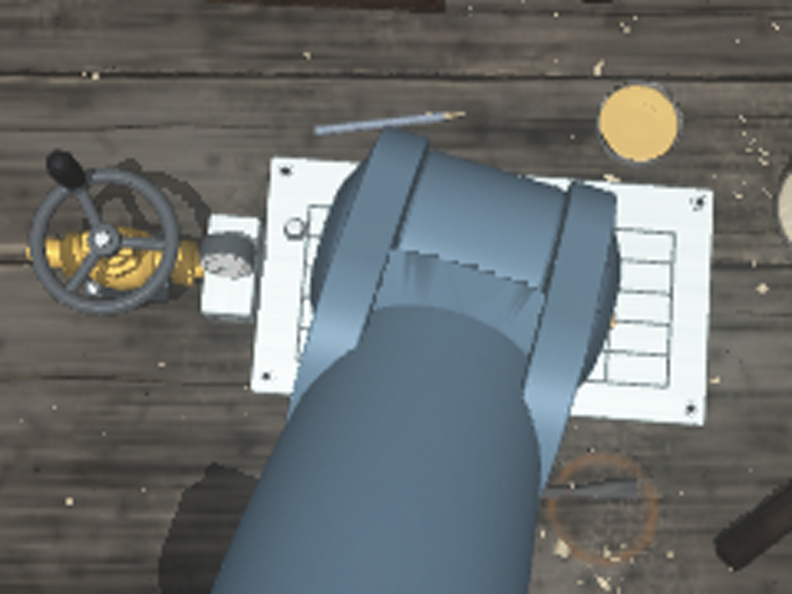

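Emit:
move_arm:
  fingers: [0,0,0,0,0,0,0,0,0,0,0,0]
  offset:
    - [0,0,1]
    - [0,0,2]
    - [0,0,2.4]
    - [0,0,2.4]
    - [-1,0,2.4]
    - [-1.5,0,2.4]
    - [-2,0,2.4]
    - [-2.5,0,2.4]
    - [-3,0,2.4]
    - [-3.5,0,2.4]
    - [-4,0,2.4]
    - [-4,0,2.4]
  rot:
    - [0,0,0]
    - [0,0,0]
    - [0,0,0]
    - [0,0,0]
    - [0,0,0]
    - [0,0,0]
    - [0,0,0]
    - [0,0,0]
    - [0,0,0]
    - [0,0,0]
    - [0,0,0]
    - [0,0,0]

```text
time: 3.6
tool_pos: [0.5214, -0.0794, 0.0464]
ee_rot: [-3.141, 0.001, 3.073]
wrist_force: [-0.3, 0.4, -0.3]
width: -0.0002
```

```bash
python3 - <<'E'
from h import *
s=st(); snap('side','side2'); 
crop('side2',220,120,370,310,3.1,'s2c')
E
```

```text
t 3.6 pos [ 0.5214 -0.0794  0.0464] fix [-30.6  38.2] rot [-3.141e+00  1.000e-03  3.073e+00] F [-0.3  0.4 -0.3] w -0.0002
```

View pics/s2c.png

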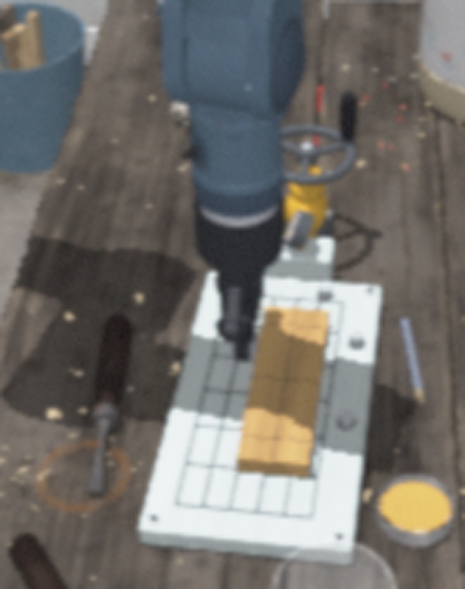

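Emit:
move_arm:
  fingers: [0,0,0,0,0,0,0,0,0,0,0,0]
  offset:
    - [1,0,0]
    - [1,-1.5,0]
    - [1,-2.8,0]
    - [0.8,-2.8,0]
    - [0.3,-2.8,0]
    - [-0.2,-2.8,0]
    - [-0.6,-2.8,0]
    - [-1,-2.8,0]
    - [-1.4,-2.8,0]
    - [-1.7,-2.8,0]
    - [-2,-2.8,0]
    - [-2,-2.8,0]
  rot:
    - [0,0,0]
    - [0,0,0]
    - [0,0,0]
    - [0,0,0]
    - [0,0,0]
    - [0,0,0]
    - [0,0,0]
    - [0,0,0]
    - [0,0,0]
    - [0,0,0]
    - [0,0,0]
    - [0,0,0]

```text
time: 4.85
tool_pos: [0.539, -0.1085, 0.0463]
ee_rot: [3.142, 0.001, 3.073]
wrist_force: [-0.2, -0.2, -0.9]
width: 0.0001
```

```bash
python3 - <<'E'
from h import *
s=st(); snap('side','side3'); 
crop('side3',240,180,370,310,4.5,'s3c')
E
```

```text
t 4.85 pos [ 0.539  -0.1085  0.0463] fix [-11.1  10.4] rot [3.142e+00 1.000e-03 3.073e+00] F [-0.2 -0.2 -0.9] w 0.0001
```

View pics/s3c.png

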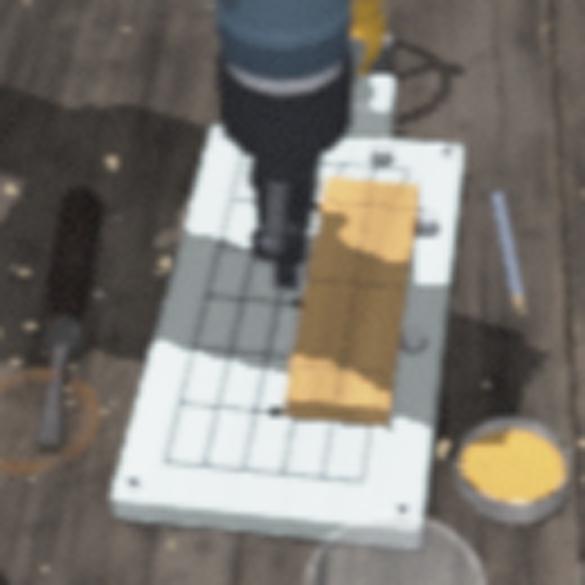

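Emit:
move_arm:
  fingers: [0,0,0,0,0,0]
  offset:
    - [-0.1,0,0]
    - [-0.2,0,0]
    - [-0.3,0,0]
    - [-0.4,0,0]
    - [-0.4,0,0]
    - [-0.4,0,0]
  rot:
    - [0,0,0]
    - [0,0,0]
    - [0,0,0]
    - [0,0,0]
    - [0,0,0]
    - [0,0,0]

```text
time: 5.5
tool_pos: [0.5408, -0.1086, 0.0461]
ee_rot: [-3.141, -0.002, 3.073]
wrist_force: [-5.6, 1.0, 3.2]
width: -0.0001
```

Emit:
move_arm:
  fingers: [0,0,0,0,0,0,0,0,0,0,0,0]
  offset:
    - [0.8,0,0]
    - [1,0,-2]
    - [1,0,-4]
    - [0,-3,-4]
    - [-1.5,-6.5,-4]
    - [-3,-10,-4]
    - [-3.9,-12.8,-4]
    - [-3.9,-12.8,-4]
    - [-3.9,-12.8,-2]
    - [-3.9,-12.8,-0.5]
    - [-3.9,-12.8,0]
    - [-3.9,-12.8,0]
  rot:
    - [0,0,0]
    - [0,0,0]
    - [0,0,0]
    - [0,0,0]
    - [0,0,0]
    - [0,0,0]
    - [0,0,0]
    - [0,0,0]
    - [0,0,0]
    - [0,0,0]
    - [0,0,0]
    - [0,0,0]

```text
time: 6.7
tool_pos: [0.5715, -0.2381, 0.0455]
ee_rot: [3.14, -0.001, 3.073]
wrist_force: [-0.2, -0.4, -0.7]
width: -0.0002
```

```bash
python3 - <<'E'
from h import *
s=st(); snap('side','side4'); 
crop('side4',240,180,370,310,4.5,'s4c')
E
```

```text
t 6.7 pos [ 0.5715 -0.2381  0.0455] fix [  30.2 -116.8] rot [ 3.140e+00 -1.000e-03  3.073e+00] F [-0.2 -0.4 -0.7] w -0.0002
```

View pics/s4c.png

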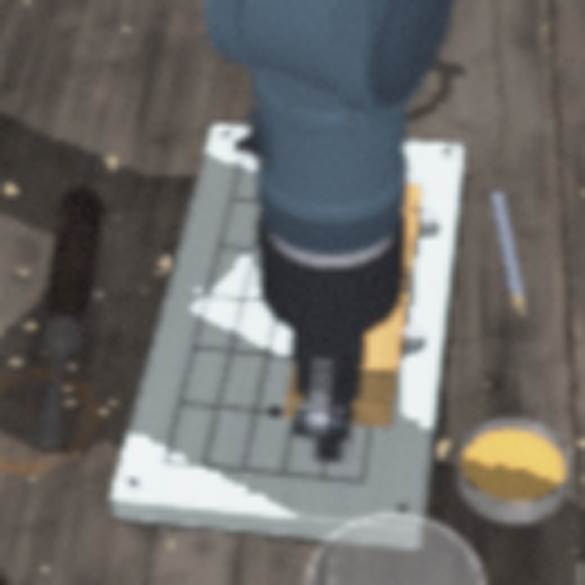

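Emit:
move_arm:
  fingers: [0,0,0,0,0,0,0,0,0,0]
  offset:
    - [-0.2,0.5,0]
    - [-0.2,1,0]
    - [-0.2,1.5,0]
    - [-0.2,2,0]
    - [-0.2,2.5,0]
    - [-0.2,3,0]
    - [-0.2,3.3,0]
    - [-0.2,3.6,0]
    - [-0.2,3.8,0]
    - [-0.2,3.8,0]
  rot:
    - [0,0,0]
    - [0,0,0]
    - [0,0,0]
    - [0,0,0]
    - [0,0,0]
    - [0,0,0]
    - [0,0,0]
    - [0,0,0]
    - [0,0,0]
    - [0,0,0]

```text
time: 7.75
tool_pos: [0.5774, -0.2015, 0.0468]
ee_rot: [-3.141, 0.001, 3.073]
wrist_force: [0.3, -2.7, 3.8]
width: 0.0
```

```bash
python3 - <<'E'
from h import *
s=st(); snap('side','side5'); 
crop('side5',240,180,370,310,4.5,'s5c')
E
```

```text
t 7.75 pos [ 0.5774 -0.2015  0.0468] fix [ 33.6 -79.8] rot [-3.141e+00  1.000e-03  3.073e+00] F [ 0.3 -2.7  3.8] w 0.0
```

View pics/s5c.png

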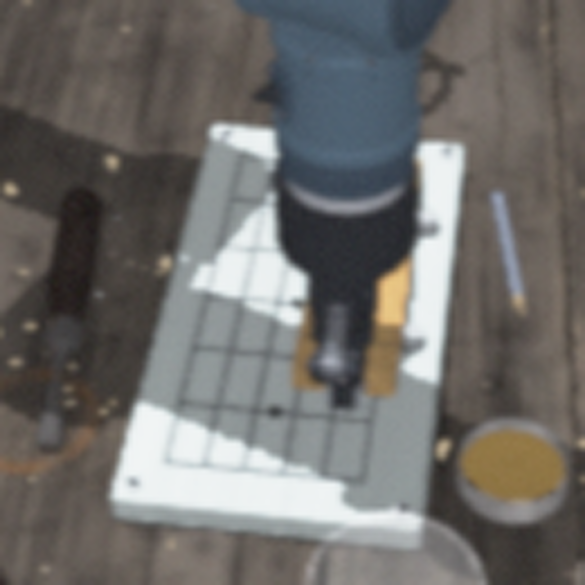

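Emit:
move_arm:
  fingers: [0,0,0,0,0]
  offset:
    - [0,0.1,0]
    - [0,0.2,0]
    - [0,0.3,0]
    - [0,0.3,0]
    - [0,0.3,0]
  rot:
    - [0,0,0]
    - [0,0,0]
    - [0,0,0]
    - [0,0,0]
    - [0,0,0]

```text
time: 8.3
tool_pos: [0.5775, -0.1991, 0.0468]
ee_rot: [-3.141, 0.001, 3.072]
wrist_force: [-0.5, -3.2, 6.0]
width: -0.0001
```

Emit:
move_arm:
  fingers: [0,0,0,0,0]
  offset:
    - [0,0.1,0]
    - [0,0.2,0]
    - [0,0.3,0]
    - [0,0.3,0]
    - [0,0.3,0]
  rot:
    - [0,0,0]
    - [0,0,0]
    - [0,0,0]
    - [0,0,0]
    - [0,0,0]

```text
time: 8.8
tool_pos: [0.5778, -0.1961, 0.0468]
ee_rot: [-3.141, 0.001, 3.072]
wrist_force: [-0.6, -4.6, 5.4]
width: -0.0001
```

```bash
python3 - <<'E'
from h import *
s=st(); snap('side','side6'); 
crop('side6',260,180,370,290,5,'s6c')
E
```

```text
t 8.8 pos [ 0.5778 -0.1961  0.0468] fix [ 33.6 -74.4] rot [-3.141e+00  1.000e-03  3.072e+00] F [-0.6 -4.6  5.4] w -0.0001
```

View pics/s6c.png

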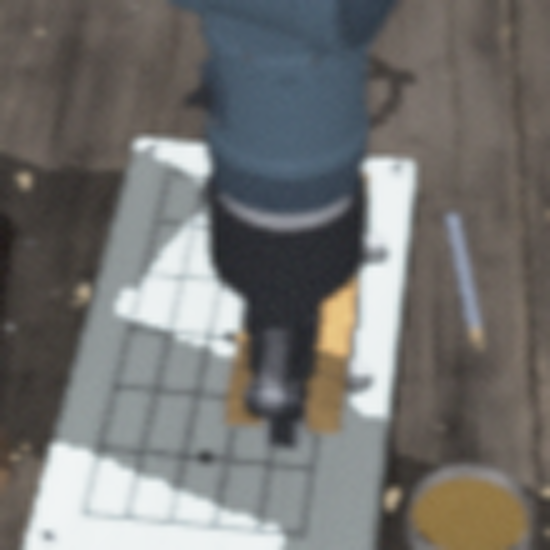

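Emit:
move_arm:
  fingers: [0,0,0,0,0,0]
  offset:
    - [0,0.1,0]
    - [0,0.2,0]
    - [0,0.3,0]
    - [0,0.4,0]
    - [0,0.4,0]
    - [0,0.4,0]
  rot:
    - [0,0,0]
    - [0,0,0]
    - [0,0,0]
    - [0,0,0]
    - [0,0,0]
    - [0,0,0]

```text
time: 9.45
tool_pos: [0.578, -0.1921, 0.0468]
ee_rot: [-3.141, 0.001, 3.072]
wrist_force: [0.7, -4.2, 6.0]
width: 0.0002
```

```bash
python3 - <<'E'
from h import *
s=st(); snap('side','side7'); S=load('side7')
P=[]
for p in [(2,-58,38),(62,-58,38),(2,-58,20),(62,-58,20),(74,-25,31),(62,0,38)]: P.append([*fw(p[0],p[1]),p[2]/1e3])
print(((proj(S,P)-[270,220])*9).round())
crop('side7',270,220,350,280,9,'s7c')
E
```

```text
t 9.45 pos [ 0.578  -0.1921  0.0468] fix [ 33.6 -70.4] rot [-3.141e+00  1.000e-03  3.072e+00] F [ 0.7 -4.2  6. ] w 0.0002
[[313. 350.]
 [521. 369.]
 [313. 393.]
 [519. 412.]
 [572. 306.]
 [540. 226.]]
```

View pics/s7c.png

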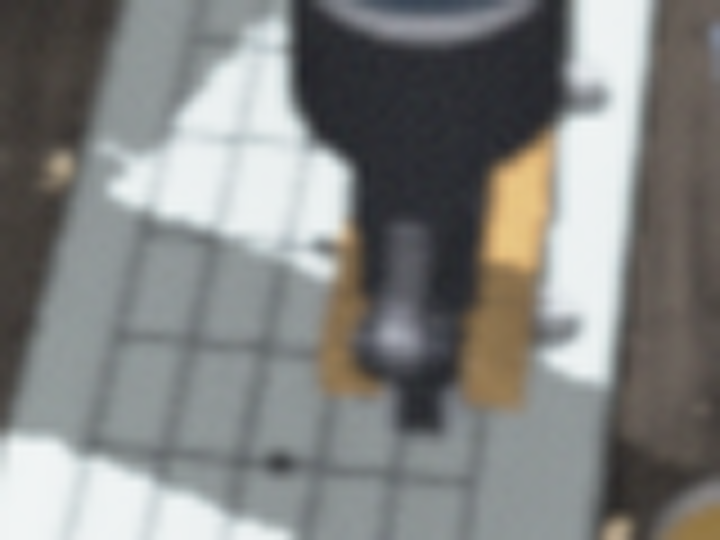

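Emit:
move_arm:
  fingers: [0,0,0,0,0]
  offset:
    - [0,0.1,0]
    - [0,0.2,0]
    - [0,0.3,0]
    - [0,0.3,0]
    - [0,0.3,0]
  rot:
    - [0,0,0]
    - [0,0,0]
    - [0,0,0]
    - [0,0,0]
    - [0,0,0]

```text
time: 10.0
tool_pos: [0.5782, -0.1895, 0.0468]
ee_rot: [-3.14, 0.001, 3.072]
wrist_force: [0.0, -4.5, 5.0]
width: -0.0002
```

Emit:
move_arm:
  fingers: [0,0,0,0,0]
  offset:
    - [0,0.1,0]
    - [0,0.2,0]
    - [0,0.3,0]
    - [0,0.3,0]
    - [0,0.3,0]
  rot:
    - [0,0,0]
    - [0,0,0]
    - [0,0,0]
    - [0,0,0]
    - [0,0,0]

```text
time: 10.5
tool_pos: [0.5783, -0.189, 0.0469]
ee_rot: [-3.135, 0.001, 3.071]
wrist_force: [-1.0, -10.5, 3.8]
width: 0.0003
```

```bash
python3 - <<'E'
from h import *
s=st(); snap('side','side8');snap('top','top8')
crop('side8',270,200,350,280,7,'s8c');crop('top8',240,120,430,270,4,'t8c')
E
```

```text
t 10.5 pos [ 0.5783 -0.189   0.0469] fix [ 33.6 -67.3] rot [-3.135e+00  1.000e-03  3.071e+00] F [ -1.  -10.5   3.8] w 0.0003
```

View pics/s8c.png

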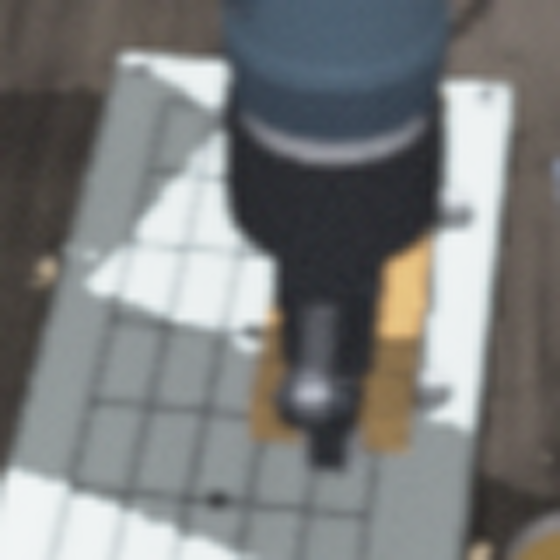

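View pics/t8c.png

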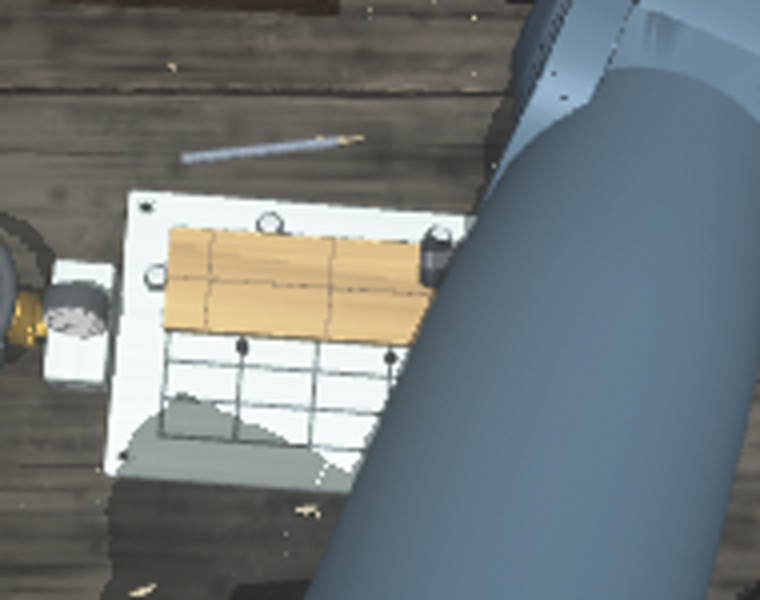

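Emit:
move_arm:
  fingers: [0,0,0,0,0,0,0,0,0,0,0,0]
  offset:
    - [0,-0.8,0]
    - [0,-1.5,-1]
    - [0,-1.5,-4]
    - [2,0.5,-5]
    - [4,3.5,-5]
    - [5.6,7,-5]
    - [5.6,9.2,-5]
    - [5.6,9.2,-4]
    - [5.6,9.2,-2]
    - [5.6,9.2,-0.5]
    - [5.6,9.2,0]
    - [5.6,9.2,0]
  rot:
    - [0,0,0]
    - [0,0,0]
    - [0,0,0]
    - [0,0,0]
    - [0,0,0]
    - [0,0,0]
    - [0,0,0]
    - [0,0,0]
    - [0,0,0]
    - [0,0,0]
    - [0,0,0]
    - [0,0,0]

```text
time: 11.8
tool_pos: [0.5275, -0.0899, 0.0452]
ee_rot: [3.141, -0.003, 3.072]
wrist_force: [-0.4, 0.4, -0.1]
width: -0.0
```

Emit:
move_arm:
  fingers: [0,0,0,0,0,0,0]
  offset:
    - [-0.5,0,0]
    - [-0.9,0,0]
    - [-1.1,0,0]
    - [-1.2,0,0]
    - [-1.3,0,0]
    - [-1.4,0,0]
    - [-1.4,0,0]
  rot:
    - [0,0,0]
    - [0,0,0]
    - [0,0,0]
    - [0,0,0]
    - [0,0,0]
    - [0,0,0]
    - [0,0,0]

```text
time: 12.5
tool_pos: [0.5416, -0.0906, 0.0462]
ee_rot: [3.142, -0.002, 3.073]
wrist_force: [-3.7, -0.4, 2.4]
width: 0.0003
```

```bash
python3 - <<'E'
from h import *
s=st()
E
```

```text
t 12.5 pos [ 0.5416 -0.0906  0.0462] fix [-9.7 28.4] rot [ 3.142e+00 -2.000e-03  3.073e+00] F [-3.7 -0.4  2.4] w 0.0003
```

Emit:
move_arm:
  fingers: [0,0,0,0,0]
  offset:
    - [-0.1,0,0]
    - [-0.2,0,0]
    - [-0.3,0,0]
    - [-0.3,0,0]
    - [-0.3,0,0]
  rot:
    - [0,0,0]
    - [0,0,0]
    - [0,0,0]
    - [0,0,0]
    - [0,0,0]

```text
time: 13.0
tool_pos: [0.5418, -0.0904, 0.0457]
ee_rot: [3.142, -0.006, 3.073]
wrist_force: [-9.1, 0.2, 7.2]
width: -0.0001
```

Emit:
move_arm:
  fingers: [0,0,0,0,0,0,0,2,4,5,5,5]
  offset:
    - [0.6,0,0]
    - [1.5,0,-1]
    - [1.5,0,-5]
    - [1,0,-9]
    - [0,1,-13.5]
    - [-1,4,-17.4]
    - [-2.5,8.5,-17.4]
    - [-4,13,-17.4]
    - [-4.3,17.5,-17.4]
    - [-4.3,22,-17.4]
    - [-4.3,25,-17.4]
    - [-4.3,25,-17.4]
  rot:
    - [0,0,0]
    - [0,0,0]
    - [0,0,0]
    - [0,0,0]
    - [0,0,0]
    - [0,0,0]
    - [0,0,0]
    - [0,0,0]
    - [0,0,0]
    - [0,0,0]
    - [0,0,0]
    - [0,0,0]

```text
time: 14.2
tool_pos: [0.6055, 0.1597, 0.2211]
ee_rot: [3.139, 0.002, 3.078]
wrist_force: [-0.7, 0.3, -0.5]
width: 0.0502
```

```bash
python3 - <<'E'
from h import *
s=st(); snap('side','side9');snap('top','top9')
crop('side9',250,130,370,290,3.6,'s9c');crop('top9',190,120,430,270,3.3,'t9c')
E
```

```text
t 14.2 pos [0.6055 0.1597 0.2211] fix [ 37.1 282.5] rot [3.139e+00 2.000e-03 3.078e+00] F [-0.7  0.3 -0.5] w 0.0502
```

View pics/s9c.png

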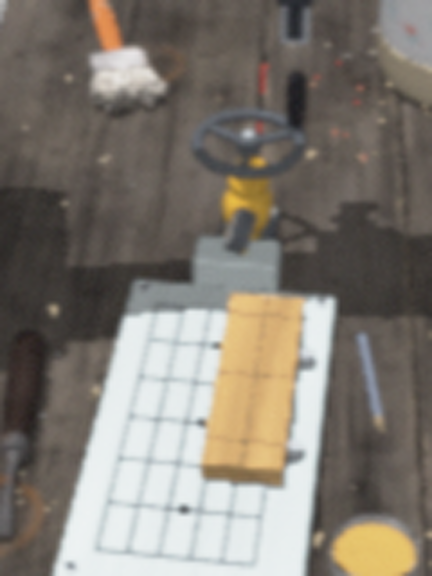

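View pics/t9c.png

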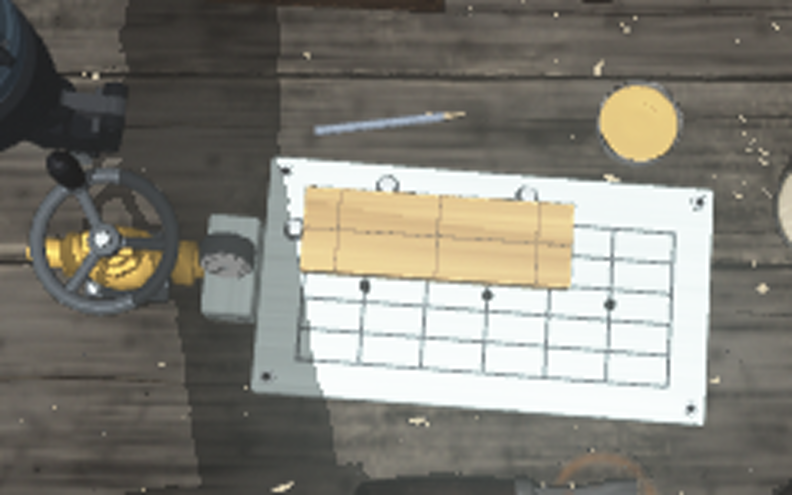

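```bash
python3 - <<'E'
from h import *
from fit import tr,fx,bx
from scipy.optimize import least_squares
T=load('top9');S=load('side9')
bt=np.array([[303,186],[575,204],[571,288],[300,270]])/3.3+[190,120]
q=least_squares(lambda p:(proj(T,tr(p,bx,.02))-bt).ravel(),[.5,0,0]);print(q.x.round(4),np.abs(q.fun).max())
Ft=np.array([.5474,-.1192,-.07])
d=q.x[:2]-Ft[:2];c,s=np.cos(Ft[2]),np.sin(Ft[2]);print('blank in fix',c*d[0]+s*d[1],-s*d[0]+c*d[1],q.x[2]-Ft[2])
for a in (.45,.5,.55,.6,.65,.7):
  X=[[44*np.cos(a),255+44*np.sin(a),z] for z in(108,134,160)]
  print(a,((proj(T,tr(Ft,X))-[190,120])*3.3).round().tolist(), ((proj(S,tr([.5517,-.1208,-.0677],X))-[250,130])*3.6).round().tolist())
crop('side9',290,140,350,190,12,'s9d');crop('top9',190,150,250,220,8,'t9d')
E
```

```text
[ 0.5813 -0.0843 -0.0599] 0.5980907039209455
blank in fix 0.03136588474448926 0.037147341664537814 0.010069726549890766
0.45 [[80.0, 178.0], [71.0, 169.0], [63.0, 159.0]] [[296.0, 128.0], [297.0, 103.0], [298.0, 77.0]]
0.5 [[76.0, 179.0], [68.0, 170.0], [59.0, 161.0]] [[295.0, 127.0], [296.0, 101.0], [297.0, 75.0]]
0.55 [[73.0, 181.0], [65.0, 172.0], [56.0, 162.0]] [[294.0, 126.0], [295.0, 100.0], [296.0, 74.0]]
0.6 [[70.0, 182.0], [62.0, 173.0], [53.0, 164.0]] [[293.0, 124.0], [294.0, 99.0], [295.0, 73.0]]
0.65 [[67.0, 184.0], [59.0, 175.0], [50.0, 166.0]] [[292.0, 123.0], [293.0, 98.0], [294.0, 71.0]]
0.7 [[65.0, 186.0], [56.0, 177.0], [47.0, 167.0]] [[290.0, 122.0], [291.0, 96.0], [292.0, 70.0]]
```

View pics/s9d.png

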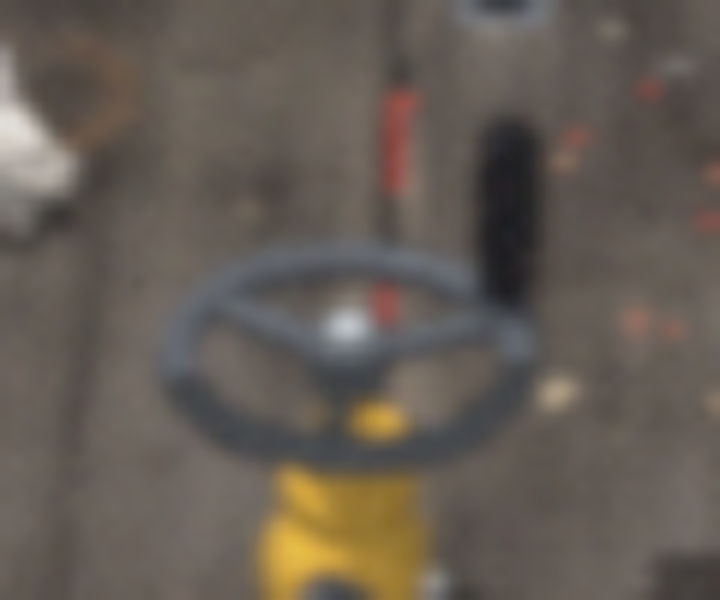

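View pics/t9d.png

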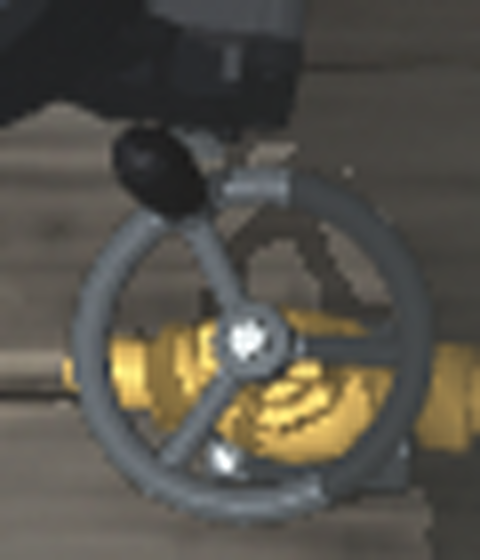

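Emit:
move_arm:
  fingers: [5,5,5,5,5,1,1,1,1,1,1]
  offset:
    - [-0.15,-0.6,1]
    - [-0.15,-0.6,4]
    - [-0.15,-0.6,7]
    - [-0.15,-0.6,8.3]
    - [-0.15,-0.6,8.3]
    - [-0.15,-0.6,8.3]
    - [-0.15,-0.6,8.3]
    - [-0.15,-0.6,8.3]
    - [-0.15,-0.6,8.3]
    - [-0.15,-0.6,8.3]
    - [-0.15,-0.6,8.3]
  rot:
    - [0,0,0]
    - [0,0,0]
    - [0,0,0]
    - [0,0,0]
    - [0,0,0]
    - [0,0,0]
    - [0,0,0]
    - [0,0,0]
    - [0,0,0]
    - [0,0,0]
    - [0,0,0]

```text
time: 15.4
tool_pos: [0.6083, 0.1497, 0.1395]
ee_rot: [3.141, 0.005, 3.073]
wrist_force: [0.4, 0.8, 5.7]
width: 0.0166
```

```bash
python3 - <<'E'
from h import *
s=st(); snap('side','side10');snap('top','top10')
crop('side10',270,110,370,190,7,'s10c');
E
```

```text
t 15.4 pos [0.6083 0.1497 0.1395] fix [ 40.6 272.7] rot [3.141 0.005 3.073] F [0.4 0.8 5.7] w 0.0166
```

View pics/s10c.png

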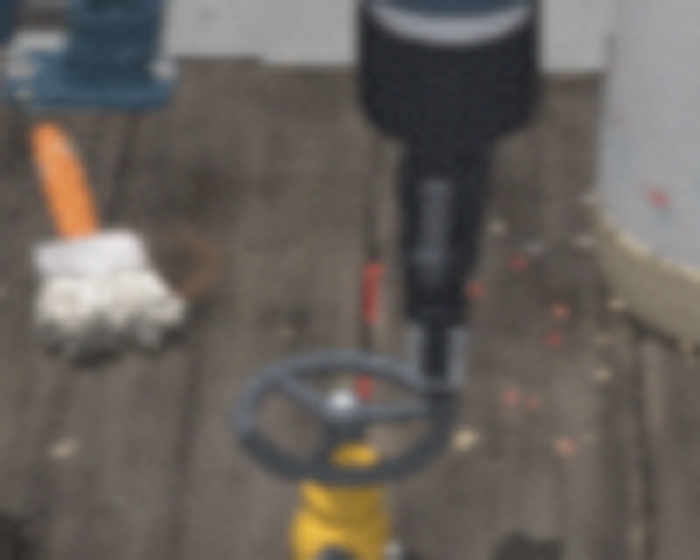

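```bash
cat > circ.py <<'E'
from h import *
def path(cmd,angs,r=44.,c=(0,255)):
    out=[]
    for a in np.radians(angs):
        p=np.array(c)+r*np.array([np.cos(a),np.sin(a)]);d=(p-cmd)/10
        out.append([round(-d[0],2),round(d[1],2),0])
    o=out[-1];return out,np.array(cmd)+[-o[0]*10,o[1]*10]
E
python3 - <<'E'
from circ import *
cmd=np.array([39.4,272.4])
a=23.8
for n in range(2):
    g=[a-15*k for k in range(1,13)];a=g[-1]
    o,cmd=path(cmd,g);print(g,o,cmd)
E
```

```text
[8.8, -6.199999999999999, -21.2, -36.2, -51.2, -66.2, -81.2, -96.2, -111.2, -126.2, -141.2, -156.2] [[np.float64(-0.41), np.float64(-1.07), 0], [np.float64(-0.43), np.float64(-2.22), 0], [np.float64(-0.16), np.float64(-3.33), 0], [np.float64(0.39), np.float64(-4.34), 0], [np.float64(1.18), np.float64(-5.17), 0], [np.float64(2.16), np.float64(-5.77), 0], [np.float64(3.27), np.float64(-6.09), 0], [np.float64(4.42), np.float64(-6.11), 0], [np.float64(5.53), np.float64(-5.84), 0], [np.float64(6.54), np.float64(-5.29), 0], [np.float64(7.37), np.float64(-4.5), 0], [np.float64(7.97), np.float64(-3.52), 0]] [-40.3 237.2]
[-171.2, -186.2, -201.2, -216.2, -231.2, -246.2, -261.2, -276.2, -291.2, -306.2, -321.2, -336.2] [[np.float64(0.32), np.float64(1.11), 0], [np.float64(0.34), np.float64(2.26), 0], [np.float64(0.07), np.float64(3.37), 0], [np.float64(-0.48), np.float64(4.38), 0], [np.float64(-1.27), np.float64(5.21), 0], [np.float64(-2.25), np.float64(5.81), 0], [np.float64(-3.36), np.float64(6.13), 0], [np.float64(-4.51), np.float64(6.15), 0], [np.float64(-5.62), np.float64(5.88), 0], [np.float64(-6.63), np.float64(5.33), 0], [np.float64(-7.46), np.float64(4.54), 0], [np.float64(-8.06), np.float64(3.56), 0]] [ 40.3 272.8]
```

Emit:
move_arm:
  fingers: [1,1,1,1,1,1,1,1,1,1,1,1]
  offset:
    - [-0.41,-1.07,0]
    - [-0.43,-2.22,0]
    - [-0.16,-3.33,0]
    - [0.39,-4.34,0]
    - [1.18,-5.17,0]
    - [2.16,-5.77,0]
    - [3.27,-6.09,0]
    - [4.42,-6.11,0]
    - [5.53,-5.84,0]
    - [6.54,-5.29,0]
    - [7.37,-4.5,0]
    - [7.97,-3.52,0]
  rot:
    - [0,0,0]
    - [0,0,0]
    - [0,0,0]
    - [0,0,0]
    - [0,0,0]
    - [0,0,0]
    - [0,0,0]
    - [0,0,0]
    - [0,0,0]
    - [0,0,0]
    - [0,0,0]
    - [0,0,0]

```text
time: 16.7
tool_pos: [0.526, 0.1194, 0.1394]
ee_rot: [-3.14, 0.005, 3.072]
wrist_force: [2.0, -1.5, 8.9]
width: 0.0165
```

```bash
python3 - <<'E'
from h import *
s=st();snap('side','side11');crop('side11',270,110,370,190,7,'s11c')
E
```

```text
t 16.7 pos [0.526  0.1194 0.1394] fix [-39.5 236.8] rot [-3.14   0.005  3.072] F [ 2.  -1.5  8.9] w 0.0165
```

View pics/s11c.png

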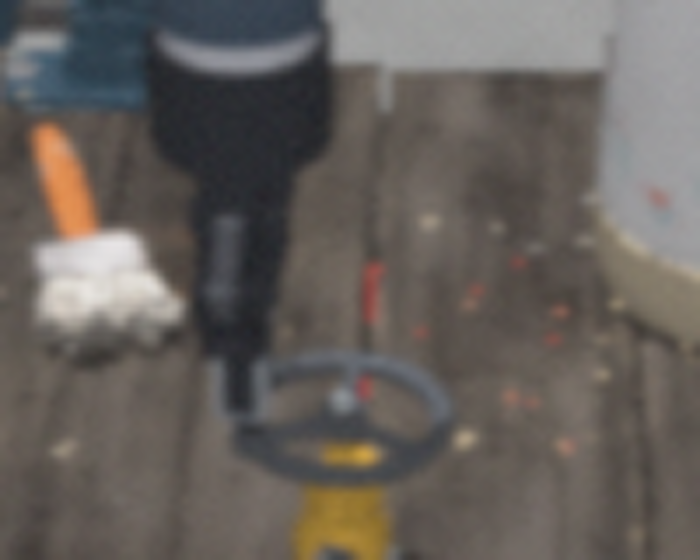

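Emit:
move_arm:
  fingers: [1,1,1,1,1,1,1,1,1,1,1,1]
  offset:
    - [0.32,1.11,0]
    - [0.34,2.26,0]
    - [0.07,3.37,0]
    - [-0.48,4.38,0]
    - [-1.27,5.21,0]
    - [-2.25,5.81,0]
    - [-3.36,6.13,0]
    - [-4.51,6.15,0]
    - [-5.62,5.88,0]
    - [-6.63,5.33,0]
    - [-7.46,4.54,0]
    - [-8.06,3.56,0]
  rot:
    - [0,0,0]
    - [0,0,0]
    - [0,0,0]
    - [0,0,0]
    - [0,0,0]
    - [0,0,0]
    - [0,0,0]
    - [0,0,0]
    - [0,0,0]
    - [0,0,0]
    - [0,0,0]
    - [0,0,0]

```text
time: 17.95
tool_pos: [0.6083, 0.1505, 0.1394]
ee_rot: [3.141, 0.002, 3.074]
wrist_force: [-4.0, 0.2, 13.1]
width: 0.0166
```

```bash
python3 - <<'E'
from circ import *
s=st();p=wf(s['tool_pos'])-[0,255];print(np.degrees(np.arctan2(p[1],p[0])),np.hypot(*p))
g=[-341,-346,-351,-356,-360,-363,-366,-368,-370,-370];o,c=path(np.array([40.3,272.8]),g);print([[float(v) for v in r] for r in o],c)
E
```

```text
t 17.95 pos [0.6083 0.1505 0.1394] fix [ 40.5 273.4] rot [3.141e+00 2.000e-03 3.074e+00] F [-4.   0.2 13.1] w 0.0166
24.492937637250535 44.50100161089673
[[-0.13, -0.35, 0.0], [-0.24, -0.72, 0.0], [-0.32, -1.09, 0.0], [-0.36, -1.47, 0.0], [-0.37, -1.78, 0.0], [-0.36, -2.01, 0.0], [-0.35, -2.24, 0.0], [-0.33, -2.39, 0.0], [-0.3, -2.54, 0.0], [-0.3, -2.54, 0.0]] [ 43.3 247.4]
```

Emit:
move_arm:
  fingers: [1,1,1,1,1,1,1,1,1,1]
  offset:
    - [-0.13,-0.35,0]
    - [-0.24,-0.72,0]
    - [-0.32,-1.09,0]
    - [-0.36,-1.47,0]
    - [-0.37,-1.78,0]
    - [-0.36,-2.01,0]
    - [-0.35,-2.24,0]
    - [-0.33,-2.39,0]
    - [-0.3,-2.54,0]
    - [-0.3,-2.54,0]
  rot:
    - [0,0,0]
    - [0,0,0]
    - [0,0,0]
    - [0,0,0]
    - [0,0,0]
    - [0,0,0]
    - [0,0,0]
    - [0,0,0]
    - [0,0,0]
    - [0,0,0]

```text
time: 18.95
tool_pos: [0.6099, 0.1334, 0.1395]
ee_rot: [3.123, 0.003, 3.079]
wrist_force: [2.0, 25.4, 6.1]
width: 0.0164
```

```bash
python3 - <<'E'
from circ import *
s=st();p=wf(s['tool_pos'])-[0,255];print(np.degrees(np.arctan2(p[1],p[0])),np.hypot(*p))
snap('side','side12');crop('side12',270,110,370,190,7,'s12c')
snap('top','top12');crop('top12',190,120,430,270,3.3,'t12c')
E
```

```text
t 18.95 pos [0.6099 0.1334 0.1395] fix [ 43.3 256.5] rot [3.123e+00 3.000e-03 3.079e+00] F [ 2.  25.4  6.1] w 0.0164
2.008831482849347 43.283902128260834
```

View pics/s12c.png

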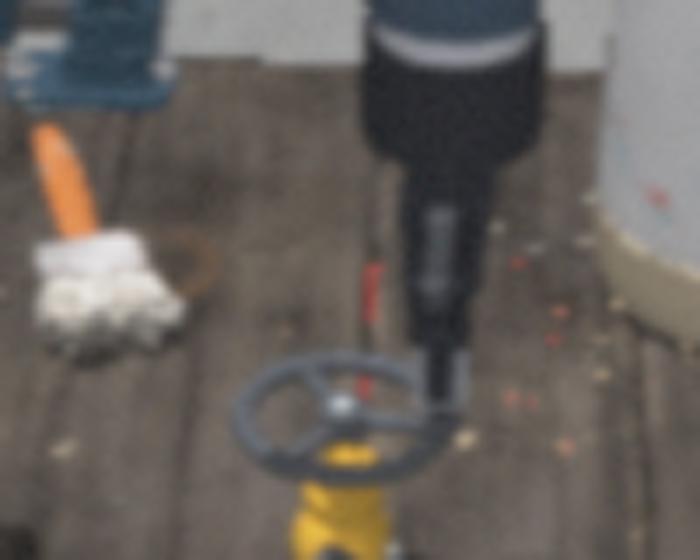

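View pics/t12c.png

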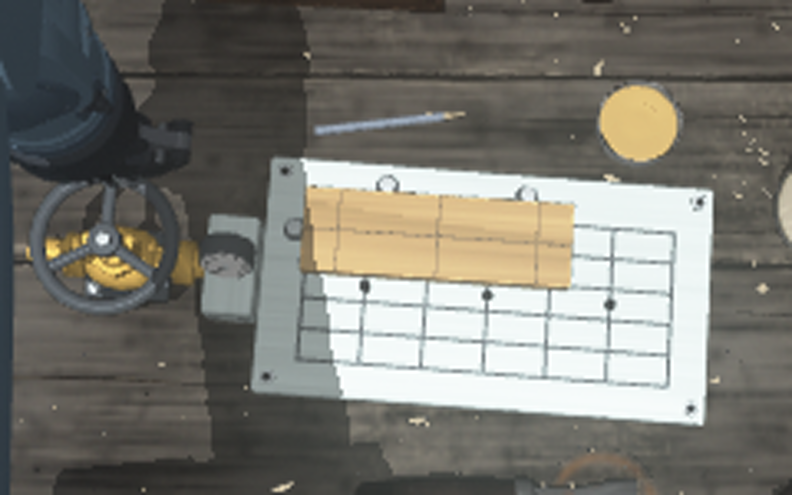

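```bash
python3 - <<'E'
from circ import *
g=[-4,3,12]+list(range(27,721,15))
g=[x for x in g if x<715]+[717,721,721,721]
print(len(g));cmd=np.array([43.3,247.4])
for i in range(0,len(g),12):
    o,cmd=path(cmd,g[i:i+12]);print(g[i:i+12][-1],[[float(v) for v in r] for r in o],cmd)
E
```

```text
53
147 [[-0.06, 0.45, 0.0], [-0.06, 0.99, 0.0], [0.03, 1.67, 0.0], [0.41, 2.76, 0.0], [1.06, 3.7, 0.0], [1.93, 4.45, 0.0], [2.97, 4.94, 0.0], [4.1, 5.15, 0.0], [5.24, 5.06, 0.0], [6.33, 4.68, 0.0], [7.27, 4.03, 0.0], [8.02, 3.16, 0.0]] [-36.9 279. ]
327 [[0.49, -1.04, 0.0], [0.7, -2.17, 0.0], [0.61, -3.31, 0.0], [0.23, -4.4, 0.0], [-0.42, -5.34, 0.0], [-1.29, -6.09, 0.0], [-2.33, -6.58, 0.0], [-3.46, -6.79, 0.0], [-4.6, -6.7, 0.0], [-5.69, -6.32, 0.0], [-6.63, -5.67, 0.0], [-7.38, -4.8, 0.0]] [ 36.9 231. ]
507 [[-0.49, 1.04, 0.0], [-0.7, 2.17, 0.0], [-0.61, 3.31, 0.0], [-0.23, 4.4, 0.0], [0.42, 5.34, 0.0], [1.29, 6.09, 0.0], [2.33, 6.58, 0.0], [3.46, 6.79, 0.0], [4.6, 6.7, 0.0], [5.69, 6.32, 0.0], [6.63, 5.67, 0.0], [7.38, 4.8, 0.0]] [-36.9 279. ]
687 [[0.49, -1.04, 0.0], [0.7, -2.17, 0.0], [0.61, -3.31, 0.0], [0.23, -4.4, 0.0], [-0.42, -5.34, 0.0], [-1.29, -6.09, 0.0], [-2.33, -6.58, 0.0], [-3.46, -6.79, 0.0], [-4.6, -6.7, 0.0], [-5.69, -6.32, 0.0], [-6.63, -5.67, 0.0], [-7.38, -4.8, 0.0]] [ 36.9 231. ]
721 [[-0.49, 1.04, 0.0], [-0.7, 2.17, 0.0], [-0.71, 2.48, 0.0], [-0.71, 2.48, 0.0], [-0.71, 2.48, 0.0]] [ 44.  255.8]
```

Emit:
move_arm:
  fingers: [1,1,1,1,1,1,1,1,1,1,1,1]
  offset:
    - [-0.06,0.45,0]
    - [-0.06,0.99,0]
    - [0.03,1.67,0]
    - [0.41,2.76,0]
    - [1.06,3.7,0]
    - [1.93,4.45,0]
    - [2.97,4.94,0]
    - [4.1,5.15,0]
    - [5.24,5.06,0]
    - [6.33,4.68,0]
    - [7.27,4.03,0]
    - [8.02,3.16,0]
  rot:
    - [0,0,0]
    - [0,0,0]
    - [0,0,0]
    - [0,0,0]
    - [0,0,0]
    - [0,0,0]
    - [0,0,0]
    - [0,0,0]
    - [0,0,0]
    - [0,0,0]
    - [0,0,0]
    - [0,0,0]

```text
time: 20.25
tool_pos: [0.5306, 0.1636, 0.1394]
ee_rot: [3.137, 0.002, 3.075]
wrist_force: [-1.3, 4.1, 11.2]
width: 0.0168
```

```bash
python3 - <<'E'
from circ import *
s=st();p=wf(s['tool_pos'])-[0,255];print(np.degrees(np.arctan2(p[1],p[0])),np.hypot(*p))
snap('side','side13');crop('side13',270,110,370,190,7,'s13c')
E
```

```text
t 20.25 pos [0.5306 0.1636 0.1394] fix [-37.9 281.3] rot [3.137e+00 2.000e-03 3.075e+00] F [-1.3  4.1 11.2] w 0.0168
145.22316348350225 46.0981269997011
```

View pics/s13c.png

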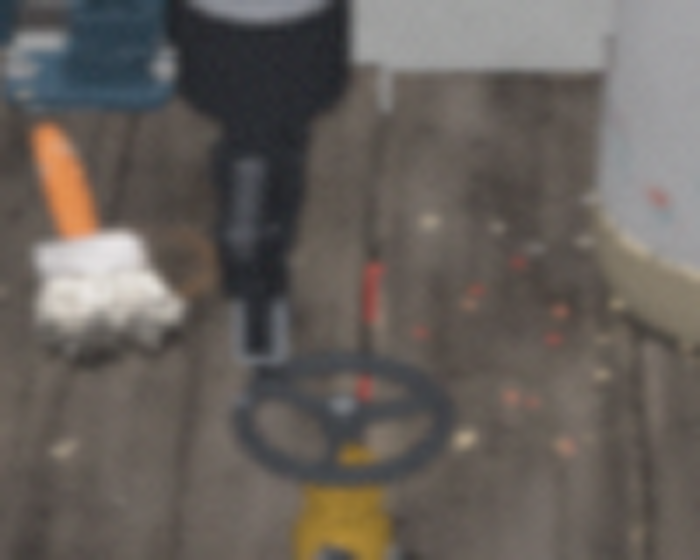

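Emit:
move_arm:
  fingers: [1,1,1,1,1,1,1,1,1,1,1,1]
  offset:
    - [0.49,-1.04,0]
    - [0.7,-2.17,0]
    - [0.61,-3.31,0]
    - [0.23,-4.4,0]
    - [-0.42,-5.34,0]
    - [-1.29,-6.09,0]
    - [-2.33,-6.58,0]
    - [-3.46,-6.79,0]
    - [-4.6,-6.7,0]
    - [-5.69,-6.32,0]
    - [-6.63,-5.67,0]
    - [-7.38,-4.8,0]
  rot:
    - [0,0,0]
    - [0,0,0]
    - [0,0,0]
    - [0,0,0]
    - [0,0,0]
    - [0,0,0]
    - [0,0,0]
    - [0,0,0]
    - [0,0,0]
    - [0,0,0]
    - [0,0,0]
    - [0,0,0]

```text
time: 21.5
tool_pos: [0.6004, 0.1097, 0.1393]
ee_rot: [3.14, -0.001, 3.074]
wrist_force: [-7.8, 3.1, 15.9]
width: 0.0168
```

Emit:
move_arm:
  fingers: [1,1,1,1,1,1,1,1,1,1,1,1]
  offset:
    - [-0.49,1.04,0]
    - [-0.7,2.17,0]
    - [-0.61,3.31,0]
    - [-0.23,4.4,0]
    - [0.42,5.34,0]
    - [1.29,6.09,0]
    - [2.33,6.58,0]
    - [3.46,6.79,0]
    - [4.6,6.7,0]
    - [5.69,6.32,0]
    - [6.63,5.67,0]
    - [7.38,4.8,0]
  rot:
    - [0,0,0]
    - [0,0,0]
    - [0,0,0]
    - [0,0,0]
    - [0,0,0]
    - [0,0,0]
    - [0,0,0]
    - [0,0,0]
    - [0,0,0]
    - [0,0,0]
    - [0,0,0]
    - [0,0,0]

```text
time: 22.7
tool_pos: [0.5307, 0.1636, 0.1394]
ee_rot: [3.137, 0.002, 3.075]
wrist_force: [-1.4, 4.0, 11.3]
width: 0.0167
```

```bash
python3 - <<'E'
from circ import *
s=st();p=wf(s['tool_pos'])-[0,255];print(np.degrees(np.arctan2(p[1],p[0])),np.hypot(*p))
snap('side','side14');crop('side14',270,110,370,190,7,'s14c')
E
```

```text
t 22.7 pos [0.5307 0.1636 0.1394] fix [-37.8 281.3] rot [3.137e+00 2.000e-03 3.075e+00] F [-1.4  4.  11.3] w 0.0167
145.23258881602092 46.06346495246447
```

View pics/s14c.png

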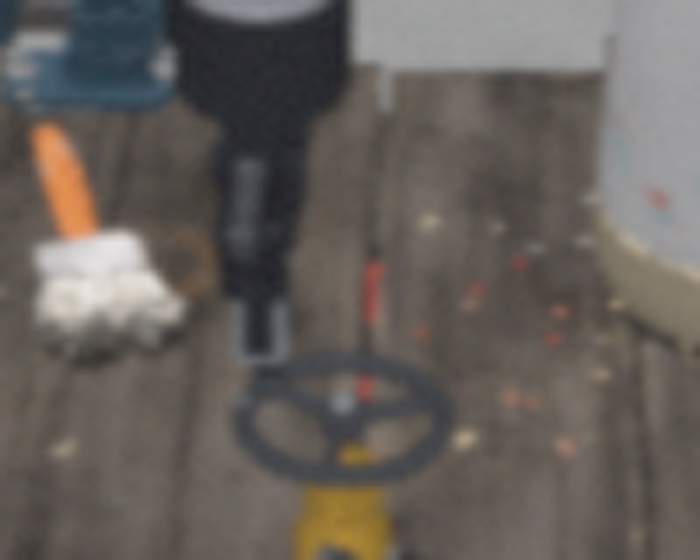

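Emit:
move_arm:
  fingers: [1,1,1,1,1,1,1,1,1,1,1,1]
  offset:
    - [0.49,-1.04,0]
    - [0.7,-2.17,0]
    - [0.61,-3.31,0]
    - [0.23,-4.4,0]
    - [-0.42,-5.34,0]
    - [-1.29,-6.09,0]
    - [-2.33,-6.58,0]
    - [-3.46,-6.79,0]
    - [-4.6,-6.7,0]
    - [-5.69,-6.32,0]
    - [-6.63,-5.67,0]
    - [-7.38,-4.8,0]
  rot:
    - [0,0,0]
    - [0,0,0]
    - [0,0,0]
    - [0,0,0]
    - [0,0,0]
    - [0,0,0]
    - [0,0,0]
    - [0,0,0]
    - [0,0,0]
    - [0,0,0]
    - [0,0,0]
    - [0,0,0]

```text
time: 23.95
tool_pos: [0.6004, 0.1097, 0.1393]
ee_rot: [3.14, -0.001, 3.074]
wrist_force: [-7.6, 3.5, 16.3]
width: 0.0164
```

Emit:
move_arm:
  fingers: [1,1,1,1,1,1,1]
  offset:
    - [-0.49,1.04,0]
    - [-0.7,2.0,0]
    - [-0.71,2.35,0]
    - [-0.71,2.48,0]
    - [-0.71,2.48,0]
    - [-0.71,2.48,0]
    - [-0.71,2.48,0]
  rot:
    - [0,0,0]
    - [0,0,0]
    - [0,0,0]
    - [0,0,0]
    - [0,0,0]
    - [0,0,0]
    - [0,0,0]

```text
time: 24.65
tool_pos: [0.6099, 0.133, 0.1394]
ee_rot: [3.141, 0.001, 3.073]
wrist_force: [-2.2, 1.3, 12.3]
width: 0.0168
```

```bash
python3 - <<'E'
from circ import *
s=st();p=wf(s['tool_pos'])-[0,255];print(np.degrees(np.arctan2(p[1],p[0])),np.hypot(*p))
snap('side','side15');crop('side15',270,110,370,190,7,'s15c')
snap('top','top15');crop('top15',190,120,430,270,3.3,'t15c')
E
```

```text
t 24.65 pos [0.6099 0.133  0.1394] fix [ 43.3 256.1] rot [3.141e+00 1.000e-03 3.073e+00] F [-2.2  1.3 12.3] w 0.0168
1.4750820325737093 43.346249709345415
```

View pics/s15c.png

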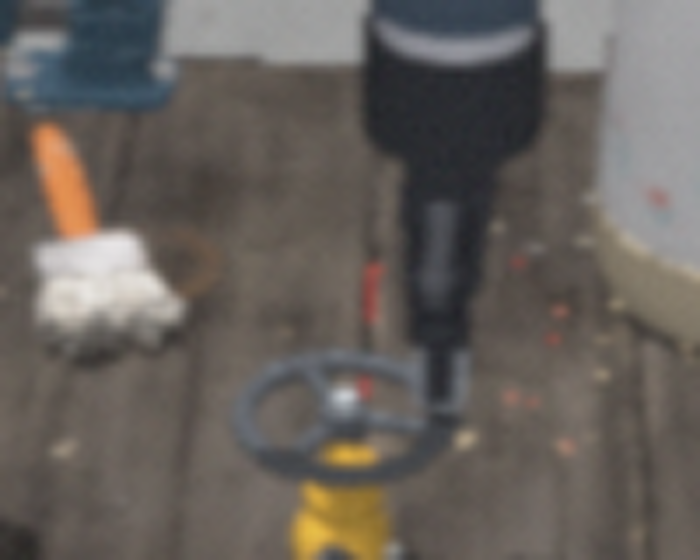

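View pics/t15c.png

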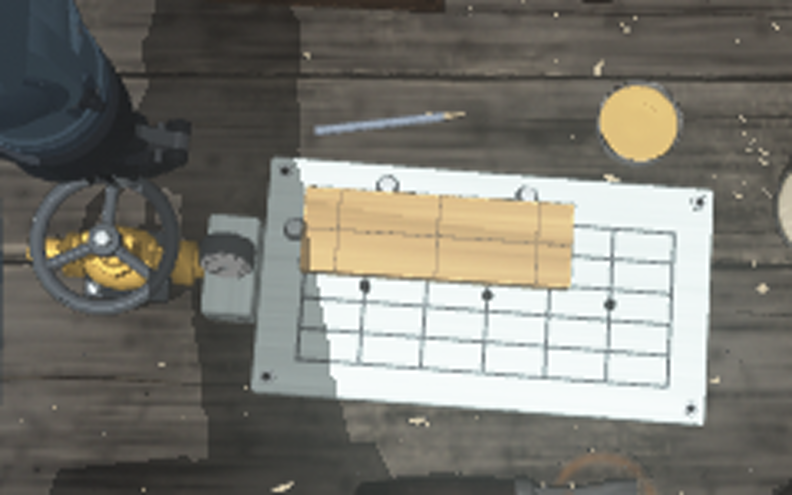

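```bash
python3 -c "
from h import *
st();print(arm.close_job())"
```

```text
t 24.75 pos [0.6099 0.133  0.1394] fix [ 43.3 256.1] rot [3.141e+00 1.000e-03 3.073e+00] F [-2.7  0.3 11.5] w 0.0165
the job is handed in; nothing more can be done
None
```

The blank is home against all three pins, and the valve was seated and backed off two full turns. The gripper is still closed on the handwheel handle. I handed the job in at 24.75 s; it reports no verdict.

- **Blank:** I pushed it against the side pins, then the end pin (10.5 N felt), then the side pins again (9 N felt). From the top camera it lay at (31.4, 37.1) mm on the fixture against a target of (32, 37), about 0.01 rad from square. It looked unmoved in the picture taken just before hand-in.
- **Valve:** I turned it clockwise about 1.07 turns until the closed stop pushed back with 25 N. Then I turned it back exactly two turns, which returned the handle to its position at the stop: 1.5° against 2.0° on the arm's own readings. The stem also appeared higher than when seated.
- **Grip:** The fingers stopped at 16.5 mm on the 18 mm handle. That is slightly narrower than the handle, but it held through every turn. I did not measure the grip force on the handle directly.
- **Unexplained upward force:** The wrist felt about 12 N upwards at the end, varying from 6 to 16 N while I turned the wheel. I did not find the cause.
- **Other objects:** The pencil and wax tin look unmoved in the last top picture. I did not check the tea glass and chisels against their starting positions at the end, though the arm was kept clear of them.

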